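# Bring a spindle to the optical gauge and hold it at the detent

### The arm

A 6-joint arm with a two-finger parallel gripper is mounted at the origin on a cart in front of the work surface, level with it; the furniture and walls round the work are solid. World frame = base frame: x ahead of the robot, y to its left, z up, the work surface at z = 0. Lengths are in m, angles in rad, forces in N, time in s.
With the tool pointing down it reaches from about 0.35 to 0.8 m from the base axis. Payload 7.3 kg.
Tool frame: the origin (TCP) lies between the finger pads; the fingertips stand 25 mm ahead of it and the grasp point (between the pads) lies 6 mm ahead of it (r.tip_extent is the distance from the TCP to the fingertips, in m); z points along the fingers, y is the line along which they close (so a half turn about z gives the same grasp; the last joint's range is limited). The gripper opens to 85 mm and grips with 20 to 120 N. Pads are 22 mm wide; open, the fingers measure 114 mm over their backs; the gripper's body (76 mm by 85 mm) begins 54 mm behind the grasp point. The pads swing forward as they close: fully open they stand 13 mm farther back than shut.
Start: joints at [-1.271, 0.342, 1.524, -0, 1.275, -0.146], TCP at [0.226, -0.474, 0.256] pointing down, gripper open.
Joint ranges: [-2.53, 2.53], [-0.77, 2.02], [0.04, 2.7], [-1, 4.14], [0.28, 2.66], [-3.11, 3.11]. Speed limits (rad/s): [2.57, 2.57, 3.14, 3.14, 3.14, 3.14].

### API

Orientations are given as a unit quaternion [x, y, z, w].
In Python, from workcell import r, command_gripper, optics gives the robot as it stands. The module is installed in compiled form; this text tells all that it offers. Calls block until the motion is done:
- r.reach(position, orientation): joint-space move of the TCP to a pose.
- r.move_straight(position, orientation=None, speed=0.15, max_force=None): straight line of the TCP; orientation=None keeps the orientation; speed is the mean speed in m/s. With max_force (N) it stops when the force on the tool has changed by that much, and returns True; else False.
- r.movej(angles): joint-space move.
- command_gripper(opening, force=None): finger opening in m; force is the grip in N (None keeps the last); returns when the fingers have stopped.
- r.hold(seconds).
- r.solve_ik(position, orientation): joint angles nearest the present ones, or None.
- r.read_state(): the state.
- optics.get_image(name): name is "scene" or "top" or "wrist"; returns (picture, depth): 480x640x3 uint8, red, green, blue; 480x640 float32, m along the optical axis (not along the pixel's ray), 0 where there is no reading.
- optics.camera_model(name): a dict with "K" (3x3 intrinsics, pixels), "R" (3x3) and "t" (3): a world point X has camera coordinates R X + t; the wrist camera has in their place "tool_from_camera" (4x4, takes a point from camera to tool coordinates, whose origin is the TCP and whose axes are the flange's). Camera axes: x right, y down, z forward; pixel columns grow to the right and rows downward; lengths in m; the calibration is good to about 2 mm. A picture is of the moment at which its call begins: read the wrist's pose just before it. camera_model takes no time and is no camera call.
A pose or a line that the arm cannot do raises r.PlanningError and nothing moves.
- r.finish_job(): hands the job in; it is judged then, once.
The state is a dict: "time_s": time; "joint_positions": joint angles; "dq": joint speeds; "tau": joint torques, N m; "eef_pos": TCP position; "eef_rot": TCP orientation; "contact_force": force on the tool from outside, world axes, zero at the start; "torque": the same for the moment, N m; "grip_width": finger opening in m; "grip_force": force on a finger pad.
Only numpy, scipy, OpenCV 4.12 (cv2) and the standard library are available. Lean on these libraries where they do the work, as an engineer would, in place of code of your own. Each camera call takes 0.05 s, during which the arm holds its last target. There are 200 camera calls.

### The job

Lay the square-shank spindle flat in the nest of the slide, thin round end through the gate towards the grey gauge, while the carriage is still back in its loading position, and let go of it. Then take the carriage by its black knob and slide it towards the gauge until the spring ball clicks into the notch, without running past the notch or bumping the gauge. Finish with the ball in the notch and the knob still firmly in the fingers, holding it there for the gauge to read: do not let go at the end; leave the other things on the bench alone.

Things in the scene. Friction and masses are not known exactly. Their poses are not given: they have to be found in the camera images.
- spindle: The loose part, plain steel: square shank 16 x 16 mm, 76 mm long, with a round journal 10 mm across and 32 mm long on one end (108 mm in all). It starts lying flat on the bench on the left. Origin: centre of the shank's underside (8 mm below the axis); its y axis runs along the part towards the thin journal, z up.
- shank (a point): Centre of the square shank, on the spindle's axis; axes as the spindle's. Grip here, across two flats.
- slide_base: Dark steel base plate of the slide, 370 x 160 x 12 mm, fixed on the bench right of the middle, with a linear rail along its x axis (about away from the robot). Origin under the middle of the rail, at bench height. Its y axis (about to the left) points across to the gauge's side.
- nest (a point): On the carriage: middle of the floor of the white plastic nest, 66 mm above the bench; axes as slide_base. The spindle lies in it along y, shank centre 8 mm above this point, journal towards +y. Two saddles at y = -42..-23 and +23..+42 mm; between them 46 mm are open for the fingers down to the carriage plate, 14 mm below this point.
- gate (a point): Middle of the gate at the +y end of the nest (45 mm from its middle), on the height of the nest's floor. Its slot is 15 mm wide: only the journal passes. A backstop closes the other end; the shank has 4 mm end play each way. The saddles' slots are 20 mm wide and 10 mm deep, with 45 degree lead-ins 7 mm wide each side above them, tops 83 mm above the bench.
- knob: Black round knob on the carriage, 26 mm in diameter; it stands 80 mm before the nest (towards -x of slide_base). Origin: foot of its post on the carriage plate, 52 mm above the bench; the grip part lies 20 to 52 mm above this point (middle 36 mm above it). It swivels on its post. To be gripped from above.
- carriage (a joint): Position of the carriage on the rail, m: 0 = fully back (loading end, near the robot), growing towards +x of slide_base to 0.19 at the far stop. It needs about 2 N to slide.
- notch (a point): Middle of the V notch (12 mm wide) in the steel detent bar that belongs to the gauge, under the carriage plate; the bar's top is 34 mm above the bench. Axes as slide_base. The gauge and its bar are clamped to the base at a different place along the rail each time.
- detent (a point): The point on the carriage below the spring plunger's ball (50 mm before the nest, 42 mm to the gauge's side), at the height of the bar's top. Seated when it meets notch (x of one in the frame of the other = 0).
- ball (a joint): How far the plunger's ball has dropped below the bar's top face, m: 0 = riding on the bar, about 0.0035 = fully in the notch. From 6 mm before the middle the ball drops and pulls the carriage forward (about 5 N), past the middle it pulls it back; about 10 N along the rail pushes it out again.
- head: Grey optical C-frame gauge, top 118 mm above the bench, clamped to the base on the +y side of the rail. The thin journal passes between its two jaws (38 mm apart, axis midway within 2 mm); the beam is 50 mm beyond the notch along the rail. Origin at bench height on the rail's centre line, beside the beam; the jaws begin 51 mm from it in y.
- caliper: Slide caliper lying near the front edge, a bystander.
- marker: Capped marker pen lying at the front right, a bystander.
- horn_plate: Black square plate, 64 mm, with a short round boss, at the right, a bystander.
- tape_roll: Roll of tape, 69 mm, lying at the far left, a bystander.

How it is judged:
On the way:
1. the spindle lies down in the nest, journal through the gate, let go, with the carriage still back (detent more than 60 mm before the notch) (x of shank in the frame of nest between -0.004 and 0.004 m and y of shank in the frame of nest between -0.006 and 0.006 m and z of shank in the frame of nest between 0.005 and 0.0105 m and angle between the y axis of spindle and the y axis of nest, either way round below 0.08 rad and contact force between the fingers and spindle below 0.1 N and x of detent in the frame of notch below -0.06 m), for 0.2 s.
At the end, for the whole second after the job is handed in: The spindle lies flat in the nest (shank centre within 4 mm across, 6 mm along, aligned within 0.08 rad), the ball has dropped at least 1.6 mm into the notch with the carriage within 2 mm of its middle and at rest, and the fingers still hold the knob with more than 2 N (x of shank in the frame of nest between -0.004 and 0.004 m and y of shank in the frame of nest between -0.006 and 0.006 m and z of shank in the frame of nest between 0.005 and 0.0105 m and angle between the y axis of spindle and the y axis of nest, either way round below 0.08 rad and value of joint ball above 0.0016 m and x of detent in the frame of notch between -0.002 and 0.002 m and velocity of joint carriage between -0.005 and 0.005 m/s and contact force between the fingers and knob above 2 N); the arm keeps its last pose, push and grip.
It fails at once if the carriage runs more than 10 mm past the notch (x of detent in the frame of notch above 0.01 m).
It fails at once if the gauge is bumped by the robot or the spindle (over 5 N) (contact force between any of the arm, the fingers, spindle and head above 5 N).
It fails at once if a bystander is moved more than 30 mm (distance of any of caliper, marker, horn_plate, tape_roll from where it was at the start of the episode above 0.03 m).
It also fails if it takes over 61 s, if anything falls off the work surface, if the arm or the gripper's body presses on something with over 40 N, if the wrist force passes 120 N, or if a joint passes its speed limit or range.

## Working session

There is one attempt and no reset: what is moved stays moved. The work goes in short steps, each a Python script; the robot and the scene stay as the last script left them, time stands still between calls to the robot, and variables do not carry over. Pictures are saved under pics/ and viewed, at most 10 in all, crops included, and the job is handed in when it is done.

```bash
mkdir -p pics
python3 - <<'E'
from workcell import r, command_gripper, optics
import cv2,numpy as np
for n in ("top","scene"):
    p,d=optics.get_image(n); cv2.imwrite(f"pics/{n}0.png",p[:,:,::-1]); np.savez(f"{n}0.npz",p=p,d=d)
    m=optics.camera_model(n); print(n,{k:np.round(v,4).tolist() for k,v in m.items()}, (d>0).mean())
print({k:np.round(v,4).tolist() for k,v in optics.camera_model("wrist").items()})
print(r.read_state(), r.tip_extent)
E
```

```text
top {'K': [[562.171, 0.0, 321.7414], [0.0, 562.171, 238.5476], [0.0, 0.0, 1.0]], 'R': [[-0.0229, -0.9997, 0.0088], [-0.9954, 0.022, -0.0938], [0.0936, -0.0109, -0.9956]], 't': [-0.0194, 0.5475, 1.3964]} 0.9960774739583333
scene {'K': [[446.6035, 0.0, 320.152], [0.0, 446.6035, 236.074], [0.0, 0.0, 1.0]], 'R': [[-0.6902, -0.7235, 0.0103], [-0.529, 0.4949, -0.6894], [0.4937, -0.4813, -0.7243]], 't': [0.3494, 0.3662, 0.9522]} 0.9958528645833333
{'K': [[363.2614, 0.0, 317.9773], [0.0, 363.2614, 241.9945], [0.0, 0.0, 1.0]], 'tool_from_camera': [[-0.0001, -0.9574, -0.2889, 0.075], [1.0, -0.0, -0.0004, 0.0002], [0.0003, -0.2889, 0.9574, -0.1174], [0.0, 0.0, 0.0, 1.0]]}
{'time_s': 0.1, 'joint_positions': array([-1.27102977e+00,  3.42646681e-01,  1.52487510e+00, -6.25430632e-06,
        1.27541730e+00, -1.46004190e-01]), 'dq': array([ 0.00080862, -0.0016694 , -0.00099618,  0.00011993,  0.00073834,
        0.00018205]), 'tau': array([ 1.80635940e-03, -4.34449482e+01, -2.46491003e+01, -2.46010004e-04,
        4.71184147e-03, -4.57049055e-06]), 'eef_pos': array([ 0.22628014, -0.47339092,  0.25571493]), 'eef_rot': array([ 9.75263292e-01,  2.21045377e-01, -5.46889768e-05, -6.70998106e-04]), 'contact_force': array([ 0.38601227, -0.62627932, -0.32566658]), 'torque': array([-0.00150912,  0.00866681, -0.02962006]), 'grip_force': 0.0, 'grip_width': 0.08539489391675054} 0.025
```

View pics/top0.png

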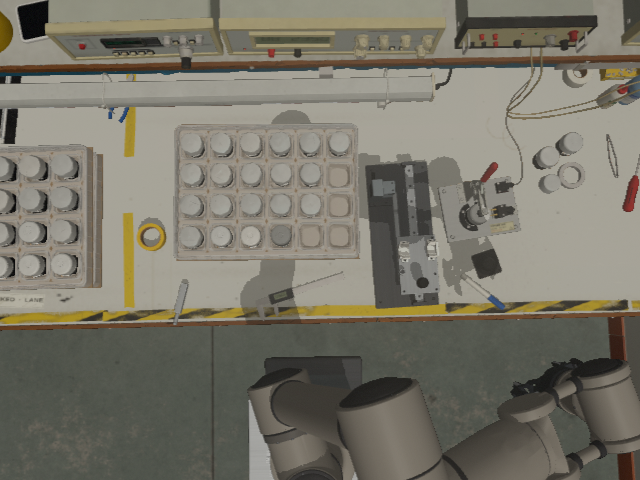

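View pics/scene0.png

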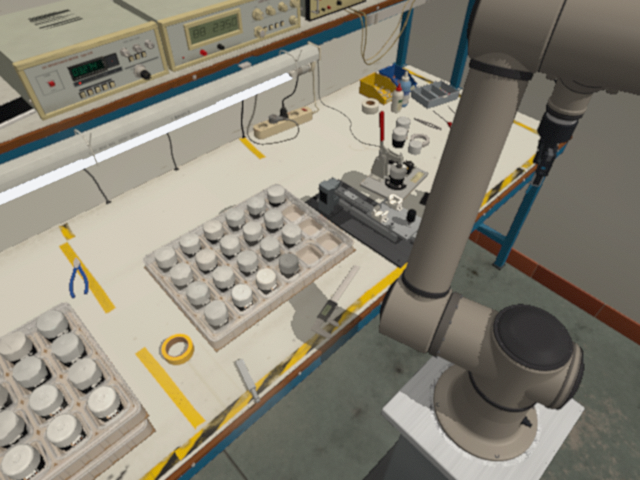

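Top view: the spindle is at about (180,300), caliper at (300,290), and slide base at (368–437, 162–305). The knob is at (422,283), white nest at (418,250), gauge at (383,187), marker at (485,290) and horn plate at (487,263). Next I'll get rough positions and then look with the wrist camera.

```bash
cat > h.py <<'E'
from workcell import r, command_gripper, optics
import cv2,numpy as np
from scipy.spatial.transform import Rotation as Ro
def down(a): return (Ro.from_euler('z',a)*Ro.from_euler('x',np.pi)).as_quat()  # tool x at angle a, tool y at a-90deg
def cam(name,st=None):
    m=optics.camera_model(name); K=m["K"]
    if name!="wrist": R=np.array(m["R"]); return K,R.T,-R.T@np.array(m["t"])
    T=np.array(m["tool_from_camera"]); Rt=Ro.from_quat(st["eef_rot"]).as_matrix()
    return K,Rt@T[:3,:3],Rt@T[:3,3]+st["eef_pos"]
def ray(c,uv,z):
    K,R,o=c; uv=np.atleast_2d(uv).astype(float)
    d=(R@np.linalg.inv(K)@np.c_[uv,np.ones(len(uv))].T).T
    return o+d*((z-o[2])/d[:,2])[:,None]
def cloud(c,d):
    K,R,o=c; v,u=np.mgrid[:480,:640]
    P=(np.linalg.inv(K)@np.stack([u,v,np.ones_like(u)],-1).reshape(-1,3).T)*d.reshape(-1)
    return (R@P).T.reshape(480,640,3)+o
def snap(tag):
    s=r.read_state(); p,d=optics.get_image("wrist"); c=cam("wrist",s)
    cv2.imwrite(f"pics/{tag}.png",p[:,:,::-1]); np.savez(f"{tag}.npz",p=p,d=d,K=c[0],R=c[1],o=c[2]); return p,d,c
E
python3 - <<'E'
from h import *
c=cam("top")
for n,uv,z in [("spA",(183,281),.016),("spB",(177,320),.016),("knob",(422,283),.104),("nest",(418,250),.08),("gauge",(383,187),.118),("baseTL",(368,163),.012),("baseTR",(426,162),.012),("baseBL",(376,307),.012),("baseBR",(438,303),.012)]:
    print(n,ray(c,uv,z)[0].round(4))
n=ray(c,(405,240),.05)[0]; print(n)
q=down(0.0)
print(r.solve_ik([n[0]-.02,n[1],.30],q))
E
```

```text
spA [0.448  0.3207 0.016 ]
spB [0.3508 0.3357 0.016 ]
knob [ 0.4283 -0.2666  0.104 ]
nest [ 0.5087 -0.2645  0.08  ]
gauge [ 0.6587 -0.1798  0.118 ]
baseTL [ 0.742  -0.1561  0.012 ]
baseTR [ 0.7415 -0.3066  0.012 ]
baseBL [ 0.3715 -0.165   0.012 ]
baseBR [ 0.3779 -0.3224  0.012 ]
[ 0.53648349 -0.23856222  0.05      ]
[-5.67400438e-01  3.95547816e-01  1.32201835e+00 -4.44089210e-16
  1.42402649e+00  1.00339589e+00]
```

Run:
```python
from h import *
q=down(0.0)
r.reach([0.53,-0.25,.26],q); print(r.read_state()["time_s"])
p1=snap("slide")[0]
r.reach([0.39,0.325,.16],q); print(r.read_state()["time_s"])
p2=snap("spin")[0]
```

```text
1.5083
3.7083
```

View pics/slide.png

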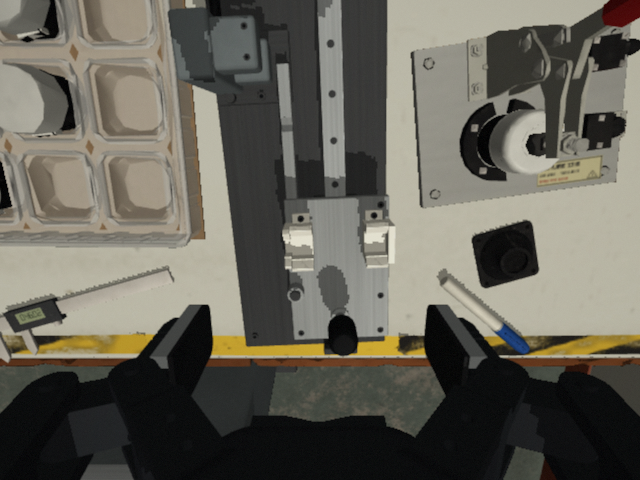

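View pics/spin.png

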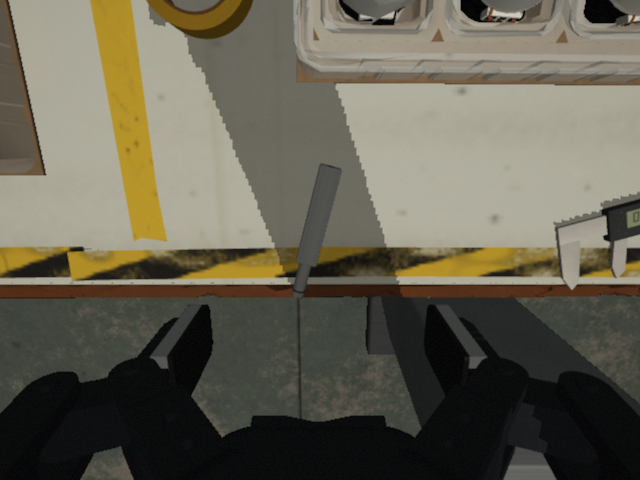

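Spindle picture: the shank runs from (330,165) to (309,262), with the journal towards the robot, ending at (298,296). Slide picture: saddles at (300,243) and (377,240), knob top at (343,330), bar at (287,65–195), gauge at (220,50). Now I'll fit these numerically.

```bash
python3 - <<'E'
from h import *
D=np.load("spin.npz"); c=(D["K"],D["R"],D["o"]); P=cloud(c,D["d"])
print("bench z",np.median(P[100:160,400:600,2][D["d"][100:160,400:600]>0]), "caliper etc")
m=np.zeros((480,640),bool); m[150:305,280:350]=True
m&=(P[...,2]>.006)&(P[...,2]<.03)&(D["d"]>0)
n,l,s,ce=cv2.connectedComponentsWithStats(m.astype(np.uint8)); k=1+np.argmax(s[1:,4]); print(s[k])
Q=P[l==k]; print("topz",np.percentile(Q[:,2],[5,50,95]))
mu=Q[:,:2].mean(0); u=np.linalg.svd(Q[:,:2]-mu,full_matrices=False)[2][0]; u*=-np.sign(u[0])
t=(Q[:,:2]-mu)@u; w=(Q[:,:2]-mu)@[-u[1],u[0]]
for a in np.arange(t.min(),t.max(),.008):
    b=w[(t>=a)&(t<a+.008)]; zz=Q[(t>=a)&(t<a+.008),2]; print(round(a,3),b.min().round(4),b.max().round(4),np.median(zz).round(4))
print("ang",np.arctan2(u[1],u[0]),"len",np.ptp(t),"mu",mu,"tmin",t.min())
# colour check of outline at plane z
# slide
D=np.load("slide.npz"); c=(D["K"],D["R"],D["o"]); P=cloud(c,D["d"]); p=D["p"].astype(int); ok=D["d"]>0
print("bench",np.median(P[210:300,60:160,2]))
def fit(name,msk):
    n,l,s,ce=cv2.connectedComponentsWithStats(msk.astype(np.uint8))
    for k in range(1,n):
        if s[k,4]>60:
            Q=P[l==k]; rc=cv2.minAreaRect((Q[:,:2]*1000).astype(np.float32)); print(name,s[k],"c",np.round(rc[0],1),np.round(rc[1],1),round(rc[2],1),"z",np.median(Q[:,2]).round(4))
B=np.zeros_like(ok); B[190:360,270:410]=True
fit("white",B&(p.min(2)>150)&(P[...,2]>.06))
fit("hi>75",B&(P[...,2]>.076)&(P[...,2]<.13)&ok)
fit("plate",B&(np.abs(P[...,2]-.052)<.004)&ok)
G=np.zeros_like(ok); G[0:130,150:300]=True
fit("gauge",G&(P[...,2]>.105)&(P[...,2]<.13))
E
python3 - <<'E'
import cv2
a=cv2.imread("pics/slide.png")[0:220,160:400]; cv2.imwrite("pics/crop1.png",cv2.resize(a,None,fx=2.7,fy=2.7,interpolation=cv2.INTER_CUBIC))
E
```

```text
bench z 0.0010496780313215825 caliper etc
[ 291  163   50  135 2637]
topz [0.01075669 0.01552801 0.01677921]
-0.045 -0.0079 0.0081 0.0156
-0.037 -0.0079 0.0083 0.0156
-0.029 -0.0078 0.0082 0.0157
-0.021 -0.0079 0.0081 0.0158
-0.013 -0.0078 0.0083 0.0157
-0.005 -0.0079 0.008 0.0157
0.003 -0.0079 0.0081 0.0157
0.011 -0.0079 0.0081 0.0157
0.019 -0.0078 0.0081 0.0158
0.027 -0.0079 0.008 0.0154
0.035 -0.0049 0.0051 0.0117
0.043 -0.0048 0.0051 0.0118
0.051 -0.0048 0.0051 0.0117
0.059 -0.0048 0.0049 0.0117
ang 2.8906078323196907 len 0.10704388057804537 mu [0.3992161  0.32758254] tmin -0.04512647075727128
bench 0.005338999101479142
white [364 226  31  42 622] c [ 551.4 -288.1] [125.9  33.8] 20.4 z 0.0792
white [283 230  30  24 430] c [ 552.8 -234.8] [ 25.6 104.9] 87.0 z 0.0666
hi>75 [365 222  30  46 809] c [ 512.2 -303.1] [40.6 25.2] 3.3 z 0.0798
hi>75 [282 225  30  15 319] c [ 523.5 -231.9] [12.3 24.7] 5.5 z 0.0803
hi>75 [284 256  29  15 345] c [ 494.6 -232.7] [25.  11.6] 86.8 z 0.0798
hi>75 [327 315  31  40 995] c [ 432.6 -271.4] [23.2 25.7] 0.1 z 0.1033
plate [  283   194   106   145 10464] c [ 476.6 -269. ] [144.4  96.5] 2.7 z 0.0518
gauge [ 167    7   94   75 5588] c [ 659.5 -182.8] [42.1 55.4] 1.5 z 0.1165
```

View pics/crop1.png

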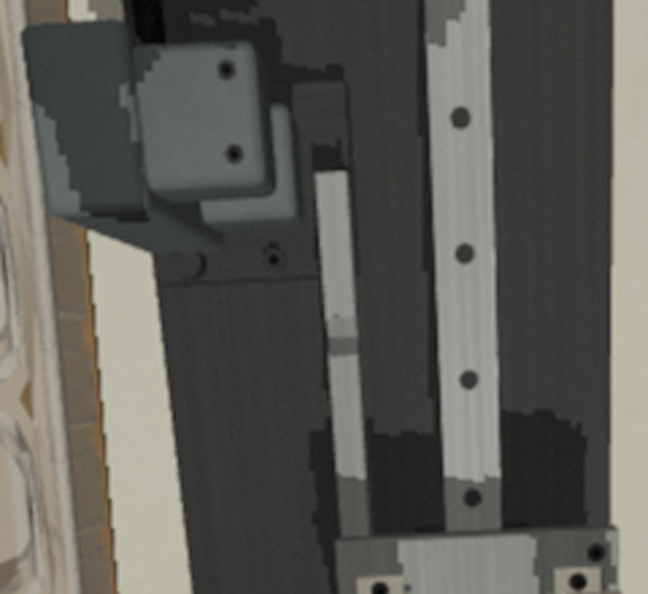

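In the crop, the notch is the band across the bar at crop (342, 318–353), so about (286.7,124.3) in the full picture. Next: finish the slide geometry and pick up the spindle.

Run:
```python
from h import *
D=np.load("slide.npz"); c=(D["K"],D["R"],D["o"]); P=cloud(c,D["d"]); g=D["p"].astype(float).mean(2)
# bar profile for the notch
print("bar col285-288 gray", [(v,int(g[v,285:289].mean())) for v in range(112,138)])
print("notch", ray(c,[(286.7,118),(286.7,124.3),(286.7,130.5)],.034).round(4)[:,:2].tolist())
# rail edges: rows 5..160, light strip between col 315..350
L=[];Rr=[]
for v in range(20,170,3):
    row=np.diff(g[v,305:365]); L.append((305.5+np.argmax(row),v)); Rr.append((305.5+np.argmin(row),v))
for n,e in(("L",L),("R",Rr)):
    X=ray(c,e,.03)[:,:2]; 
    for _ in range(3):
        f=np.polyfit(X[:,0],X[:,1],1); res=np.abs(X[:,1]-np.polyval(f,X[:,0])); X=X[res<max(2*np.median(res),1e-3)]
    print("rail",n,np.arctan(f[0]),len(X),np.polyval(f,.51))
# carriage plate side edges via depth
z=P[...,2]; e1=[];e2=[]
for v in range(200,305,2):
    k=np.where((np.abs(z[v,270:410]-.052)<.005))[0]+270
    if len(k)>20: e1.append((k[0]-.5,v)); e2.append((k[-1]+.5,v))
for n,e in(("pl",e1),("pr",e2)):
    X=ray(c,e,.052)[:,:2]; f=cv2.fitLine(X.astype(np.float32),cv2.DIST_HUBER,0,1e-4,1e-4).ravel(); print(n,np.arctan(f[1]/f[0]),f[3]+(0.51-f[2])*f[1]/f[0])
# saddles' edges: x-extent profile of z>.076
for y0,y1 in((-.25,-.215),(-.31,-.29)):
    q=(P[...,1]>y0)&(P[...,1]<y1)&(P[...,0]>.47)&(P[...,0]<.55)&(z>.062)&(z<.09)
    h=[(round(x,3),round(float(np.median(z[q&(abs(P[...,0]-x)<.0015)])),3)) for x in np.arange(.482,.542,.003) if (q&(abs(P[...,0]-x)<.0015)).sum()>3]; print(h)
# pick
u=np.array([np.cos(2.8906),np.sin(2.8906)]); s=np.array([.39922,.32758])-.0071*u; print("shank",s)
q=down(2.8906)
command_gripper(.055,40)
r.reach([*s,.12],q); r.move_straight([*s,.0285],speed=.12,max_force=15)
command_gripper(0,40); st=r.read_state(); print(st["grip_width"],st["grip_force"],st["eef_pos"])
r.move_straight([*s,.20],speed=.2); st=r.read_state(); print(st["grip_width"],st["grip_force"],st["time_s"],st["contact_force"])
```

```text
bar col285-288 gray [(112, 141), (113, 140), (114, 141), (115, 141), (116, 138), (117, 131), (118, 125), (119, 124), (120, 122), (121, 123), (122, 123), (123, 123), (124, 114), (125, 96), (126, 89), (127, 88), (128, 88), (129, 88), (130, 88), (131, 107), (132, 130), (133, 136), (134, 136), (135, 136), (136, 136), (137, 135)]
notch [[0.6167, -0.2223], [0.6113, -0.2222], [0.606, -0.2221]]
rail L 0.04497366914662876 50 -0.25815647812446735
rail R 0.04521542452186621 50 -0.2783871285197906
pl 0.03808867 -0.23188207
pr 0.32139388 -0.29849404
[(np.float64(0.488), 0.08), (np.float64(0.491), 0.082), (np.float64(0.494), 0.081), (np.float64(0.497), 0.078), (np.float64(0.5), 0.071), (np.float64(0.503), 0.066), (np.float64(0.506), 0.066), (np.float64(0.509), 0.066), (np.float64(0.512), 0.066), (np.float64(0.515), 0.066), (np.float64(0.518), 0.078), (np.float64(0.521), 0.078), (np.float64(0.524), 0.081), (np.float64(0.527), 0.081), (np.float64(0.53), 0.08)]
[(np.float64(0.491), 0.08), (np.float64(0.494), 0.082), (np.float64(0.497), 0.081), (np.float64(0.5), 0.077), (np.float64(0.503), 0.068), (np.float64(0.506), 0.066), (np.float64(0.509), 0.066), (np.float64(0.512), 0.066), (np.float64(0.515), 0.066), (np.float64(0.518), 0.066), (np.float64(0.521), 0.076), (np.float64(0.524), 0.078), (np.float64(0.527), 0.08), (np.float64(0.53), 0.081), (np.float64(0.533), 0.08)]
shank [0.40609753 0.3258166 ]
0.015156249520716272 40.09008586406708 [0.40643718 0.32597222 0.0292042 ]
0.014883211242490224 39.24817442893982 8.9833 [-0.09474131 -0.50114698 -2.21407432]
```

Run:
```python
from h import *
N=np.array([.5103,-.2680]); q=down(np.pi/2+.045)
r.reach([*N,.22],q); r.move_straight([*N,.125],speed=.15)
st=r.read_state(); print(st["grip_width"],st["grip_force"],st["time_s"],st["eef_pos"])
snap("over")
```

```text
0.014555498641450436 39.23380136489868 11.925 [ 0.51092116 -0.2681439   0.12583495]
```

View pics/over.png

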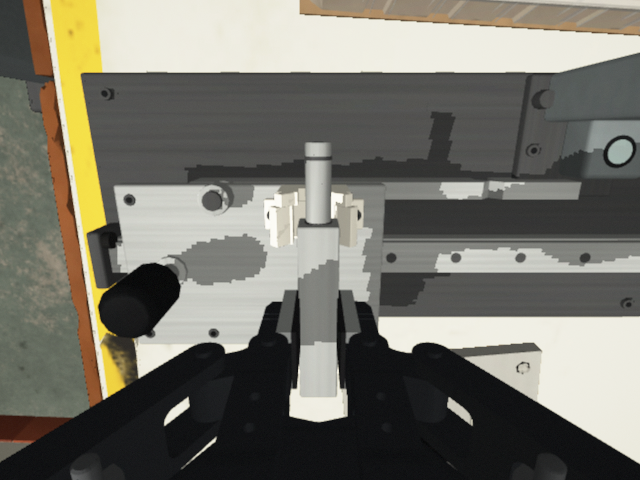

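The spindle sits straight over the nest: journal from (318,143) to the shoulder at (318,222), and gate between (280,200) and (350,200). Now I'll check its lengthwise position and lower it.

Run:
```python
from h import *
D=np.load("over.npz"); c=(D["K"],D["R"],D["o"]); P=cloud(c,D["d"])
ya=.045; ex=np.array([np.cos(ya),np.sin(ya)]); ey=np.array([-ex[1],ex[0]])
N=np.array([.5103,-.2680]); S=lambda X:((X[:2]-N)@ex,(X[:2]-N)@ey)
q=P[230:270,303:335].reshape(-1,3); print("shank top z",np.median(q[:,2]))
for v in (218,220,222,224,226): print(v,np.round(S(P[v,318]),4),P[v,318,2].round(4))
v=ray(c,[(318,222)],np.median(q[:,2]))[0]; off=S(v)[1]-.038; print("along offset",off, "axis x", np.round([S(ray(c,[(a,240)],np.median(q[:,2]))[0])[0] for a in(300,338)],4))
w=P[200:245,260:285].reshape(-1,3); w2=P[200:245,340:365].reshape(-1,3)
for n,b in(("sadL",w),("sadR",w2)):
    b=b[(b[:,2]>.077)&(b[:,2]<.09)]; s=(b[:,:2]-N)@np.c_[ex,ey]; print(n,s.min(0).round(4),s.max(0).round(4))
print("tcp",S(r.read_state()["eef_pos"]))
```

```text
shank top z 0.1123203276981619
218 [0.002 0.043] 0.1101
220 [0.002  0.0418] 0.108
222 [0.002  0.0414] 0.1095
224 [0.002  0.0403] 0.1084
226 [0.002  0.0405] 0.1121
along offset 0.0040463210232120905 axis x [-0.0048  0.0095]
sadL [-0.0208  0.0232] [-0.0133  0.045 ]
sadR [0.0119 0.0229] [0.0199 0.0448]
tcp (np.float64(0.0007323217866552758), np.float64(-0.00033333909481237463))
```

Run:
```python
from h import *
ya=.045; ex=np.array([np.cos(ya),np.sin(ya)]); ey=np.array([-ex[1],ex[0]])
N=np.array([.5103,-.2680]); T=N-.0015*ex-.0025*ey
r.move_straight([*T,.118],speed=.1)
hit=r.move_straight([*T,.0935],speed=.04,max_force=6)
st=r.read_state(); print(hit,st["eef_pos"],st["contact_force"],st["time_s"])
if st["eef_pos"][2]<.0985:
    command_gripper(.04); r.hold(.3); print(r.read_state()["grip_width"])
    r.move_straight([*T,.16],speed=.15)
    snap("placed"); print(r.read_state()["time_s"])
```

```text
True [ 0.50891398 -0.27030531  0.09521149] [-0.47051061  0.20485612  5.00141664] 12.7833
0.04020531180458368
14.0833
```

View pics/placed.png

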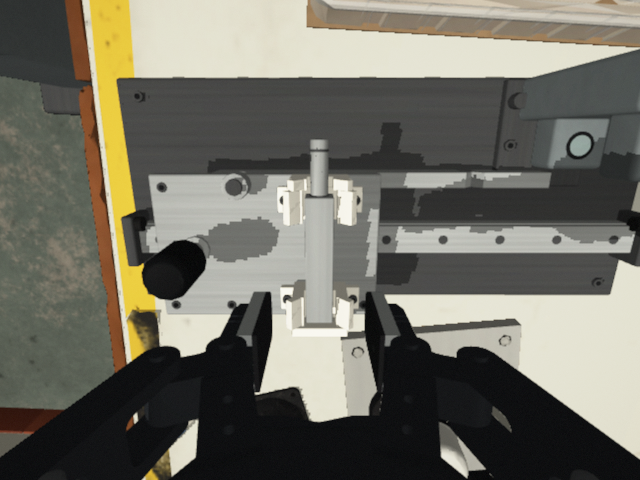

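The spindle lies in the nest with its journal through the gate. The plunger head is at (237,186), the notch near (471,180) and the knob top at (172,272). Next I'll refine the travel distance and knob position, then grip the knob.

Run:
```python
from h import *
D=np.load("placed.npz"); c=(D["K"],D["R"],D["o"]); P=cloud(c,D["d"]); g=D["p"].astype(float).mean(2)
ya=.045; ex=np.array([np.cos(ya),np.sin(ya)]); ey=np.array([-ex[1],ex[0]])
N=np.array([.5103,-.2680]); S=lambda X:np.c_[(X[:,:2]-N)@ex,(X[:,:2]-N)@ey]
print([(u,int(g[176:184,u].mean())) for u in range(456,490)])
print("470,180",S(ray(c,[(464,180),(471,180),(478,180)],.034)).round(4))
Q=P[195:320,300:340].reshape(-1,3); Q=Q[(Q[:,2]>.078)&(Q[:,2]<.086)]; s=S(Q); print("spindle top",np.median(Q[:,2]),s.min(0),s.max(0),np.median(s,0))
Q=P[150:220,210:265].reshape(-1,3); Q=Q[(Q[:,2]>.056)&(Q[:,2]<.09)]; s=S(Q); print("plunger",len(Q),np.percentile(Q[:,2],[5,50,95]),s.min(0),s.max(0),np.median(s,0))
Q=P[230:310,130:220].reshape(-1,3); Q=Q[(Q[:,2]>.100)&(Q[:,2]<.112)]; s=S(Q); print("knob",len(Q),np.median(Q[:,2]),s.min(0),s.max(0),np.median(s,0))
```

```text
[(456, 164), (457, 164), (458, 164), (459, 165), (460, 165), (461, 158), (462, 145), (463, 141), (464, 145), (465, 137), (466, 116), (467, 105), (468, 106), (469, 106), (470, 101), (471, 93), (472, 95), (473, 93), (474, 83), (475, 83), (476, 100), (477, 111), (478, 112), (479, 111), (480, 117), (481, 122), (482, 123), (483, 135), (484, 137), (485, 144), (486, 158), (487, 162), (488, 163), (489, 162)]
470,180 [[0.0962 0.0417]
 [0.1008 0.0417]
 [0.1055 0.0417]]
spindle top 0.08171084833594805 [-0.01156245 -0.03723205] [0.01209858 0.03918146] [-0.00064328  0.00453965]
plunger 629 [0.05917721 0.06510182 0.06838003] [-0.05729119  0.03423308] [-0.04208032  0.04999473] [-0.04879248  0.04264425]
knob 1802 0.10524548211762784 [-0.09250611 -0.01226851] [-0.06686116  0.01278973] [-0.07806776  0.00182514]
```

```bash
cat >> h.py <<'E'
ya=.045; ex=np.array([np.cos(ya),np.sin(ya)]); ey=np.array([-ex[1],ex[0]])
N=np.array([.5103,-.2680]); KN=N-.0797*ex
def at(t,z=.094): return [*(KN+t*ex),z]
def rd():
    s=r.read_state(); return round(float((s["eef_pos"][:2]-KN)@ex),5), round(float(s["contact_force"][:2]@ex),2), round(float(s["contact_force"][:2]@ey),2), round(float(s["grip_force"]),1), round(s["time_s"],2)
E
python3 - <<'E'
from h import *
q=down(ya); T=r.read_state()["eef_pos"]
r.move_straight([T[0],T[1],.20],speed=.2)
command_gripper(.055,60)
r.reach(at(0,.18),q); r.move_straight(at(0),speed=.1,max_force=15)
print(rd()); command_gripper(0,60); print(rd(), r.read_state()["grip_width"])
r.move_straight(at(.02),speed=.05); print(rd(), r.read_state()["contact_force"])
r.move_straight(at(.09),speed=.06); r.hold(.2); print(rd())
p,d,c=snap("mid")
E
```

```text
(0.00034, 1.09, -0.51, 0.0, 17.07)
(0.00035, -1.53, -0.56, 58.9, 17.45) 0.024823348996457183
(0.02076, 0.33, -1.16, 58.8, 18.0) [ 0.38265616 -1.14816944  4.95442408]
(0.0895, -4.52, -3.04, 59.1, 19.52)
```

View pics/mid.png

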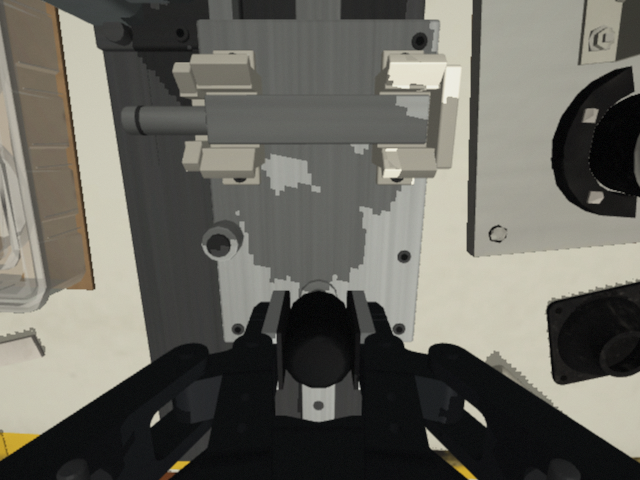

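The knob is held at (320,330), and the spindle is still in the nest at (265,118). Now creeping towards the notch while reading the force.

Run:
```python
from h import *
r.move_straight(at(.136),speed=.05); r.hold(.2); print(rd())
base=None
for i in range(24):
    t=.137+.001*i
    r.move_straight(at(t),speed=.02); r.hold(.1); a=rd(); print(t.__round__(4),a)
    if base is None: base=a[1]
    if i>4 and a[1]<mx-5: break
    mx=a[1] if base is None or i==0 else max(mx,a[1])
```

```text
(0.13564, -3.37, -2.58, 59.0, 20.83)
0.137 (0.13653, -4.29, -2.17, 59.0, 21.18)
0.138 (0.13746, -3.75, -2.06, 59.0, 21.53)
0.139 (0.13842, -4.81, -2.04, 59.0, 21.88)
0.14 (0.13951, -4.4, -2.48, 59.0, 22.23)
0.141 (0.14042, -3.55, -1.96, 59.0, 22.58)
0.142 (0.14151, -3.77, -2.66, 59.0, 22.93)
0.143 (0.14242, -4.35, -2.03, 59.0, 23.28)
0.144 (0.14338, -3.27, -2.72, 59.0, 23.63)
0.145 (0.14443, -4.06, -2.01, 59.0, 23.98)
0.146 (0.1454, -3.62, -2.9, 59.0, 24.33)
0.147 (0.1465, -4.96, -1.8, 59.0, 24.68)
0.148 (0.14802, -1.49, -2.09, 58.9, 25.03)
0.149 (0.14932, -1.1, -2.05, 58.9, 25.38)
0.15 (0.15067, 0.53, -3.2, 58.8, 25.73)
0.151 (0.15199, 3.51, -2.19, 58.8, 26.08)
0.152 (0.15289, 2.76, -2.06, 58.9, 26.43)
0.153 (0.15313, -1.27, -3.12, 59.0, 26.78)
0.154 (0.15332, -3.7, -2.25, 59.2, 27.13)
```

The ball started pulling at about 0.1475 m. The carriage has locked at about 0.1532 m, which matches the camera estimate of 0.153 m, so it is seated. I'll ease the push slightly and check.

Run:
```python
from h import *
r.move_straight(at(.1535),speed=.02); r.hold(.5); print(rd())
snap("end"); r.hold(.5); print(rd(), r.read_state()["grip_width"])
```

```text
(0.15324, -3.81, -3.52, 59.1, 27.88)
(0.15321, -3.18, -2.08, 59.1, 28.43) 0.024328752066523303
```

View pics/end.png

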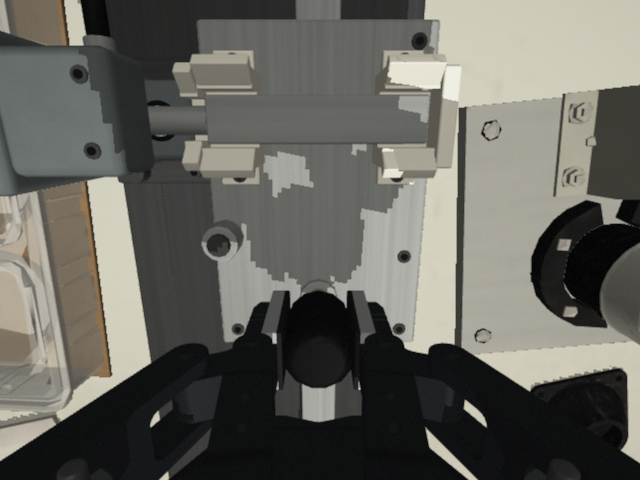

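The journal at (175,120) lies between the gauge jaws, which span rows 45–190. The spindle is still seated, the knob is held with 59 N, and the carriage is at rest. Handing in.

```bash
python3 -c "
from workcell import r
print(r.finish_job())"
```

```text
the job is handed in; nothing more can be done
None
```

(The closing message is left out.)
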